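# Press a glued pen cup in a one-hand ratchet clamp

## Task

The wooden pen cup has just been glued: stand it on the desk between the open jaws of the one-hand bar clamp, with its two long sides facing the jaws, and let go of it. Then squeeze the clamp's trigger against its handle, and release it, again and again, until both jaws press on the cup, working the jaw in with the trigger alone and never so hard that the thin boards are crushed. Finish while still holding the trigger squeezed gently, so that the jaws keep pressing the cup; leave the other things on the desk where they are.

Things in the scene. Friction and masses are not known exactly. Their poses are not given: they have to be found in the camera images.
- cup_center (a point): Centre, half-way up, of the wooden pen cup: an upright, empty, open-topped box of 5 mm boards, about 140 g, the only rectangular wooden container; left or right of the clamp. 56 mm along its x, 76 mm along its y, 95 mm high (this point is 47.5 mm above its foot, z up). Its long sides (76 mm wide, looking along +x and -x) go against the jaws, either one to either jaw.
- cup: The same pen cup; origin at the centre of its foot, same axes.
- clamp: One-hand ratchet bar clamp of black plastic, loose and flat on the desk, 0.40 kg, under 35 mm high; it slides under about 3 N. Origin on the desk under its head, z up; x along the toothed bar from head to far jaw; jaws reach to +y (to y = 73 mm), handle and trigger to -y. The bar is 22 mm wide about y = 0 and sticks out behind the head to x = -54 mm, further as it closes.
- near_pad (a point): Middle of the face of the rubber pad on the head's own jaw: at x = 24, y = 52, z = 16 mm in the clamp's frame, facing +x. The pad is 34 mm wide along y and 28 mm high.
- far_pad (a point): Middle of the face of the rubber pad on the far jaw, at y = 52, z = 16 mm in the clamp's frame, facing -x, same size. It is drawn towards the near pad as the trigger is pumped.
- far_jaw: The far jaw on the end of the bar, 32 mm high, 36 mm long along x beyond its pad's face; same axes as the clamp. It is to be moved by the trigger only: do not push on it.
- clamp_pad: The rubber pad of the head's jaw; origin and axes as the clamp's.
- clamp_handle: The clamp's fixed handle: a straight rounded bar from y = -24 to -119 mm in the clamp's frame, 24 mm thick from x = -26 to x = -2 mm (28 mm at its very end), 32 mm high from the desk. Origin and axes as the clamp's.
- trigger: The grey trigger lever on the handle's +x side; its origin is its hinge in the head, at x = 13, y = 30 mm in the clamp's frame. At rest its outer face stands at x = 41 mm where y = -65 mm; it is 10 mm thick there, reaches to about y = -105 mm, and spans z = 3 to 29 mm.
- grip (a point): Point midway between the outer faces of handle and resting trigger, at x = 7, y = -65, z = 16 mm in the clamp's frame. Across both it is 67 mm along the clamp's x at rest, 36 mm squeezed home (the clamp then shifts 15 mm along its +x to centre itself between even fingers). Fingers come down from above, one outside each, tips a few mm above the desk; open 85 mm or more to let the trigger spring right back.
- clamp_trigger (a joint): Trigger angle: 0 at rest, 0.33 squeezed home. A spring returns it (3 N at y = -65 mm at rest, 4.5 N home). Once the pads have met the cup, gripping trigger and handle with F newtons there presses it with about 2.25 F - 13 newtons (8 N gives 3 N, 12 N gives 14 N, 20 N gives 32 N, 30 N gives 55 N). At least 5 N at both pads is a press; over 70 N crushes the boards.
- clamp_bar (a joint): How far the bar is drawn in, m: the gap between the pads is 0.1025 minus this (the cup is met at about 0.046). Each full squeeze from rest draws it in by about 10 mm (two teeth of 5 mm); a catch keeps it there, but for 1 to 2 mm of play, when the trigger is let back to rest. Once both pads bear on the cup the trigger stops before it is home.
- pen_pot: Round aluminium pen pot with pens, 72 mm across, 100 mm high, origin at the centre of its foot. Leave it alone.
- glue: White glue bottle with a nozzle, 44 mm across, 114 mm high, origin at its foot. Leave it alone.
- spray: Black spray can, 48 mm across, 155 mm high, origin at its foot. Leave it alone.
- phone: Phone leaning on a small metal stand, 148 mm wide, 85 mm high, origin at its foot. Leave it alone.
- eraser: White eraser lying on the desk, 45 x 21 x 14 mm, origin under its centre. Leave it alone.
- ruler: Flat aluminium ruler, 150 x 28 x 4 mm, origin under its centre. Leave it alone.
- notebook: Blue notebook lying flat, 150 x 107 x 18 mm, origin under its centre. Leave it alone.

How it is judged:
By the outcome, as a careful person would: the job done as asked, in the order asked, and still so for the second after the job is handed in, while the arm keeps its last pose, push and grip.
It also fails if it takes over 64 s, if anything falls off the work surface, if the arm or the gripper's body presses on something with over 40 N, if the wrist force passes 120 N, or if a joint passes its speed limit or range.

## Robot

A 6-joint arm with a two-finger parallel gripper is mounted at the origin on the work surface. World frame = base frame: x ahead of the robot, y to its left, z up, the work surface at z = 0. Lengths are in mm, angles in rad, forces in N, time in s.
With the tool pointing down it reaches from about 400 to 925 mm from the base axis. Payload 12.5 kg.
Tool frame: the origin (TCP) lies between the finger pads; the fingertips stand 19 mm ahead of it and the grasp point (between the pads) is the TCP (env.tips_ahead is the distance from the TCP to the fingertips, in mm); z points along the fingers, y is the line along which they close (so a half turn about z gives the same grasp; the last joint's range is limited). The gripper opens to 95 mm and grips with 3 to 60 N. Pads are 20 mm wide; open, the fingers measure 119 mm over their backs; the gripper's body (75 mm by 180 mm) begins 59 mm behind the grasp point.
Start: joints at [-1.383, 0.491, 1.559, -0, 1.092, -0.106], TCP at [181.017, -598.229, 233.661] pointing down, gripper open.
Joint ranges: [-3.1, 3.1], [-0.84, 2.19], [0.05, 2.79], [-1.13, 4.28], [0.06, 2.93], [-2.69, 2.69]. Speed limits (rad/s): [2.22, 2.22, 2.79, 3.14, 3.14, 3.14].

## Interface

Orientations are given as [roll, pitch, yaw] about the fixed x, y, z axes, in that order (R = Rz(yaw) Ry(pitch) Rx(roll)).
In Python, from cell import env gives the robot as it stands.
- The arm moves only by the shell command python3 -m crank 'ROWS'. ROWS is JSON, a list of rows, each a list of 5 numbers: the shift along the tool's x, y, z in mm, then the turn about the tool's z in degrees, then the finger opening in mm, from 0 to 95.1. In form: [[dx, dy, dz, yaw, grip], ...]. A call has 1 to 10 rows; each row is the pose to reach, as a shift and turn from the pose commanded when the call began, along the tool's axes at that moment; what a row does not reach only later rows make up. A row lasts 1/12 s, in which the tool goes at most 41.7 mm and 7.16 degrees, less where a joint would pass 70% of its speed; a pose out of reach is approached as far as the arm can. A call with a gripper value outside its range is refused whole. The fingers move at their own pace and stop on an object; the grip force is fixed at half the most. Time passes only in rows, so rows that repeat a pose let the fingers close. It gives the time, the measured TCP pose, the force, the opening and the grip force at its end, in the units of the state.
- env.state(): the state, without advancing time (a new reading comes with each control period).
- env.read_camera(name): name is "scene" or "top"; returns a dict with "img" (420x560x3 uint8, blue, green, red), "K" (3x3 intrinsics, pixels), "pose" (4x4, takes a point from camera to world coordinates). Camera axes: x right, y down, z forward; pixel columns grow to the right and rows downward; lengths in mm; the calibration is good to about 2 mm. A picture is of the moment at which its call begins. There is no depth.
- env.job_done(): hands the job in; it is judged then, once.
The state is a dict: "t": time; "joints": joint angles; "qvel": joint speeds; "tau": joint torques, N m; "eef_pos": TCP position; "tcp_rot": TCP orientation; "ft_force": force on the tool from outside, world axes, zero at the start; "moment": the same for the moment, N m; "opening": opening from 0.0 (shut) to 1.0 (fully open); "grip_force": force on a finger pad.
Only numpy, scipy, OpenCV 4.12 (cv2) and the standard library are available. Lean on these libraries where they do the work, as an engineer would, in place of code of your own. Each camera call takes 0.05 s, during which the arm holds its last target. There are 200 camera calls.

## Working session

There is one attempt and no reset: what is moved stays moved. The work goes in short steps, Python scripts to look and compute and a shell command to move; the robot and the scene stay as the last step left them, time stands still between calls to the robot, and variables do not carry over. Pictures are saved under pics/ and viewed, at most 10 in all, crops included, and the job is handed in when it is done.

```bash
mkdir -p pics; ls; python3 - <<'E'
from cell import env
import cv2
s=env.state(); print(s['eef_pos'],s['tcp_rot'],s['opening'],s['t'])
for n in('scene','top'):
    c=env.read_camera(n); cv2.imwrite(f'pics/{n}0.png',c['img']); print(n,c['K'].tolist(),c['pose'].round(3).tolist())
E
```

```text
pics
[ 180.97613678 -598.00386776  233.08385299] [-3.14055106e+00 -8.52414533e-05  2.93823770e-01] 0.9976252047123148 0.0
scene [[539.4399899193194, 0.0, 277.2584843288942], [0.0, 539.4399899193194, 207.69118736675233], [0.0, 0.0, 1.0]] [[-0.733, 0.529, -0.427, 1110.151], [0.68, 0.584, -0.444, 473.898], [0.015, -0.616, -0.788, 1041.865], [0.0, 0.0, 0.0, 1.0]]
top [[531.3085520089855, 0.0, 285.98055046399065], [0.0, 531.3085520089855, 214.36624056216203], [0.0, 0.0, 1.0]] [[-0.017, -0.995, 0.097, 504.807], [-1.0, 0.016, -0.017, -47.036], [0.015, -0.097, -0.995, 1238.562], [0.0, 0.0, 0.0, 1.0]]
```

View pics/top0.png

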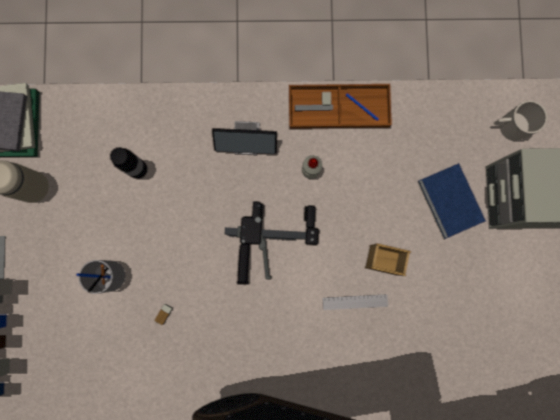

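View pics/scene0.png

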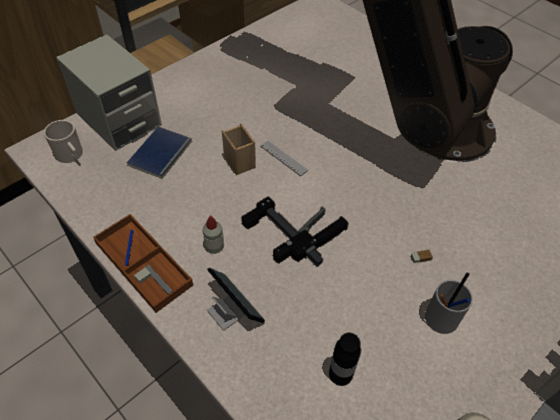

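The top view shows the clamp head at about (250,230), with its far jaw at (311,225), handle at (244,265) and trigger at (266,262). The cup is at (388,260), clamp jaws point up in the image (world +x), and the glue bottle is near (312,167). Next I'll take an enlarged crop and extract contours.

```bash
cat > h.py <<'E'
import numpy as np, cv2
from cell import env
def ray(c,u,v,z):
    d=c['pose'][:3,:3]@np.linalg.inv(c['K'])@np.array([u,v,1.]); o=c['pose'][:3,3]
    return (o+d*(z-o[2])/d[2])[:2]
def crop(c,x0,y0,w,h,s,name):
    cv2.imwrite(name,cv2.resize(c['img'][y0:y0+h,x0:x0+w],None,fx=s,fy=s,interpolation=cv2.INTER_CUBIC))
E
python3 - <<'E'
from h import *
c=env.read_camera('top'); crop(c,215,190,200,110,4,'pics/c1.png')
hsv=cv2.cvtColor(c['img'],cv2.COLOR_BGR2HSV)
m=cv2.inRange(hsv,(8,90,40),(30,255,255)); m[:, :340]=0;m[:220]=0;m[320:]=0;m[:,430:]=0
cs,_=cv2.findContours(m,0,2); k=max(cs,key=cv2.contourArea); print(cv2.contourArea(k),cv2.approxPolyDP(k,3,True)[:,0].tolist(),cv2.minAreaRect(k))
E
```

```text
964.5 [[370, 247], [366, 267], [404, 275], [409, 251], [381, 244]] ((387.61767578125, 258.9705810546875), (39.589813232421875, 26.357053756713867), 12.52880859375)
```

View pics/c1.png

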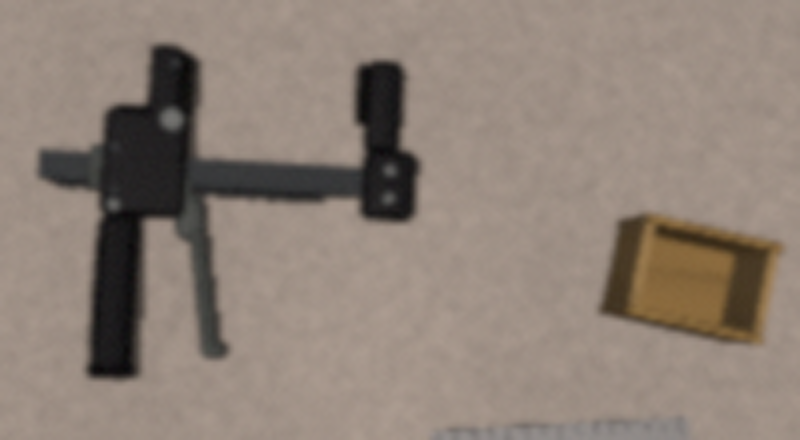

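The crop shows the rim of the cup with corners near crop pixels (648,215), (780,245), (762,342) and (636,316). The handle's end is near (113,375), the near jaw's tip near (172,46), and the far jaw's tip near (385,62).

```bash
cat >> h.py <<'E'
def P(c,pts,x0,y0,s,z): return np.array([ray(c,(u+.5)/s-.5+x0,(v+.5)/s-.5+y0,z) for u,v in pts])
E
python3 - <<'E'
from h import *
c=env.read_camera('top')
r=P(c,[(648,215),(780,245),(762,342),(636,316)],215,190,4,95); print(r.round(1).tolist(),r.mean(0))
for i in range(4):
    d=r[(i+1)%4]-r[i]; print(np.hypot(*d).round(1),np.degrees(np.arctan2(*d[::-1])).round(1))
for n,p,z in [('handle end',(113,376),30),('handle top c',(122,215),32),('head corners',(106,107),34),('headBR',(184,215),34),('near tip',(172,46),32),('near right edge top',(197,60),32),('far tip',(385,62),32),('far pad left',(358,95),28),('far headL',(363,217),32),('farR',(416,160),32),('bar L',(40,164),22),('barR',(362,182),22),('trig tip',(215,352),29)]:
    print(n,P(c,[p],215,190,4,z)[0].round(1))
E
```

```text
[[550.0, -261.0], [532.6, -331.8], [480.9, -320.1], [495.9, -252.8]] [ 514.86090801 -291.42155725]
72.9 -103.8
53.1 167.2
69.0 77.4
54.7 -8.7
handle end [466.9  32.2]
handle top c [557.4  26.1]
head corners [618.8  34.5]
headBR [556.7  -9.1]
near tip [653.4  -3.4]
near right edge top [645.2 -17.5]
far tip [ 642.4 -125. ]
far pad left [ 624.  -109.3]
far headL [ 554.  -110.6]
farR [ 585.9 -141.4]
bar L [587.8  73.3]
barR [ 574.5 -110.9]
trig tip [479.3 -25.5]
```

```bash
python3 -m crank '[[409,-197,50,-61,95],[409,-197,50,-61,95],[409,-197,50,-61,95],[409,-197,50,-61,95],[409,-197,50,-61,95],[409,-197,50,-61,95],[409,-197,50,-61,95],[409,-197,50,-61,95],[409,-197,50,-61,95],[409,-197,50,-61,95]]'; python3 - <<'E'
from h import *
for n in('scene','top'):
    c=env.read_camera(n); cv2.imwrite(f'pics/{n}1.png',c['img'])
s=env.state(); print(s['t'],s['eef_pos'],np.degrees(s['tcp_rot']))
c=env.read_camera('scene')
crop(c,190,90,130,100,6,'pics/c2.png')
E
```

```text
t: 1.03
eef_pos: [487.3, -316.5, 187.8]
tcp_rot: [3.142, 0.0, 1.363]
ft_force: [-0.9, -1.7, 0.0]
opening: 0.996
grip_force: 0.0
1.1333 [ 489.16919051 -314.18948467  187.22671254] [-1.79974022e+02 -5.52786363e-02  7.81283237e+01]
```

View pics/c2.png

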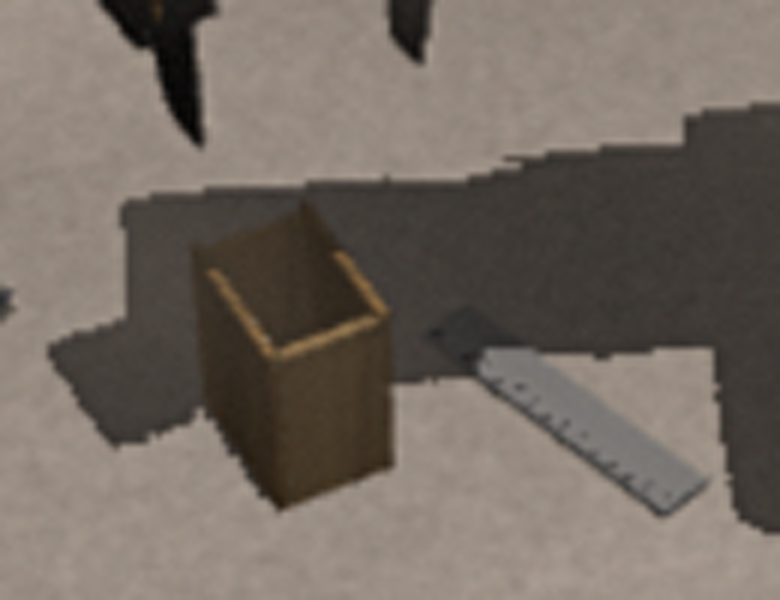

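This scene crop shows the cup's rim at crop pixels (193,247), (305,205), (388,312) and (277,358). The foot corners are at (282,508) and (392,465), and the fingers are above, still short of the cup.

```bash
python3 - <<'E'
from h import *
c=env.read_camera('scene')
r=P(c,[(193,247),(305,205),(388,312),(277,358)],190,90,6,95); print(r.round(1).tolist(),r.mean(0))
f=P(c,[(282,508),(392,465)],190,90,6,0); print(f.round(1).tolist())
for i in range(4):
    d=r[(i+1)%4]-r[i]; print(np.hypot(*d).round(1),np.degrees(np.arctan2(*d[::-1])).round(1))
s=env.state();y=s['tcp_rot'][2];d=np.array([516,-291.5])-s['eef_pos'][:2]
print(d@[np.cos(y),np.sin(y)],d@[np.sin(y),-np.cos(y)],s['eef_pos'])
E
```

```text
[[533.6, -332.1], [482.5, -320.2], [498.3, -249.1], [549.0, -259.5]] [ 515.85005582 -290.23335942]
[[548.6, -263.5], [497.2, -250.5]]
52.5 166.9
72.8 77.4
51.7 -11.6
74.1 -102.0
31.363445161383506 23.364156477015943 [ 486.61076273 -317.30353141  187.73155923]
```

```bash
python3 -m crank '[[31,23,30,0,95],[31,23,30,0,95],[31,23,60,0,95],[31,23,90,0,95],[31,23,116,0,95],[31,23,116,0,95],[31,23,116,0,50],[31,23,116,0,50],[31,23,116,0,50],[31,23,116,0,50]]'; python3 -m crank '[[0,0,0,0,40],[0,0,0,0,40],[0,0,0,0,40]]'
```

```text
t: 2.07
eef_pos: [515.5, -293.3, 73.7]
tcp_rot: [3.139, 0.001, 1.358]
ft_force: [1.1, -0.6, 0.3]
opening: 0.775
grip_force: 0.0
t: 2.32
eef_pos: [515.3, -292.8, 72.6]
tcp_rot: [3.141, 0.0, 1.359]
ft_force: [-0.7, -0.0, 5.3]
opening: 0.59
grip_force: 29.8
```

```bash
python3 -m crank '[[0,0,-30,0,40],[0,0,-75,0,40],[0,0,-75,0,40]]'; python3 - <<'E'
from h import *
s=env.state();y=s['tcp_rot'][2]
O=np.array([584.6,9.9]);t=np.radians(-94);ex=np.array([np.cos(t),np.sin(t)]);ey=np.array([-ex[1],ex[0]])
g=O+62*ex+52*ey
d=g-s['eef_pos'][:2]
print(g,d@[np.cos(y),np.sin(y)],d@[np.sin(y),-np.cos(y)],s['eef_pos'],np.degrees(y))
c=env.read_camera('top')
print(ray(c,312,170,0),ray(c,313,163,110))
E
```

```text
t: 2.57
eef_pos: [517.0, -293.8, 152.8]
tcp_rot: [3.134, 0.003, 1.359]
ft_force: [0.2, -1.5, 0.6]
opening: 0.591
grip_force: 29.8
[632.14842924 -55.57630775] 257.1290475326276 62.468178613465525 [ 516.96061941 -293.7976101   152.81868786] 77.84987513207633
[ 729.49761709 -131.51222379] [ 724.7989648  -126.50214021]
```

```bash
python3 -m crank '[[257,63,0,70,40],[257,63,0,70,40],[257,63,0,70,40],[257,63,0,70,40],[257,63,0,70,40],[257,63,0,70,40],[257,63,0,70,40],[257,63,0,70,40],[257,63,0,70,40],[257,63,0,70,40]]';python3 -m crank '[[0,0,0,7,40],[0,0,0,12,40],[0,0,0,12,40],[0,0,0,12,40]]'; python3 - <<'E'
from h import *
s=env.state();y=s['tcp_rot'][2];print(s['eef_pos'],np.degrees(s['tcp_rot']),s['joints'])
c=env.read_camera('scene'); crop(c,180,130,200,150,4,'pics/c3.png')
E
```

```text
t: 3.45
eef_pos: [630.5, -53.7, 145.5]
tcp_rot: [-3.141, 0.002, 0.147]
ft_force: [0.6, -0.2, -1.1]
opening: 0.594
grip_force: 29.8
t: 3.78
eef_pos: [630.5, -54.7, 146.0]
tcp_rot: [-3.142, 0.001, -0.055]
ft_force: [-0.2, -0.6, -0.3]
opening: 0.589
grip_force: 29.8
[630.5335727  -54.6720793  146.02903219] [-1.79995316e+02  7.60518554e-02 -3.16306015e+00] [-1.90764847e-01  5.95580070e-01  1.62697468e+00 -1.23627183e-04
  9.20364134e-01  1.43531227e+00]
```

View pics/c3.png

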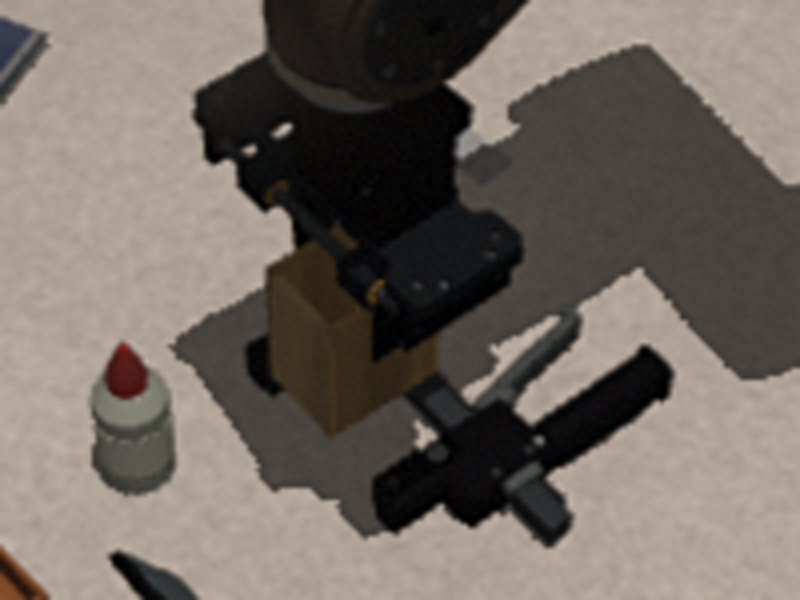

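The cup hangs over the gap between the jaws, with its near bottom corner at crop pixel (333,435). The near jaw is at (400,495) and the bar at (440,405). I'll shift 6 mm along the jaws to clear the bar, then lower.

```bash
python3 -m crank '[[6,1,0,1,40],[6,1,30,1,40],[6,1,55,1,40],[6,1,55,1,40],[6,1,55,1,40]]'; python3 - <<'E'
from h import *
s=env.state();print(s['eef_pos'],s['t'])
c=env.read_camera('scene'); crop(c,220,170,150,110,5,'pics/c4.png')
E
```

```text
t: 4.25
eef_pos: [636.7, -56.1, 91.3]
tcp_rot: [-3.141, 0.002, -0.075]
ft_force: [0.6, -1.2, -0.7]
opening: 0.589
grip_force: 29.8
[636.66980868 -56.10971455  91.25630533] 4.25
```

View pics/c4.png

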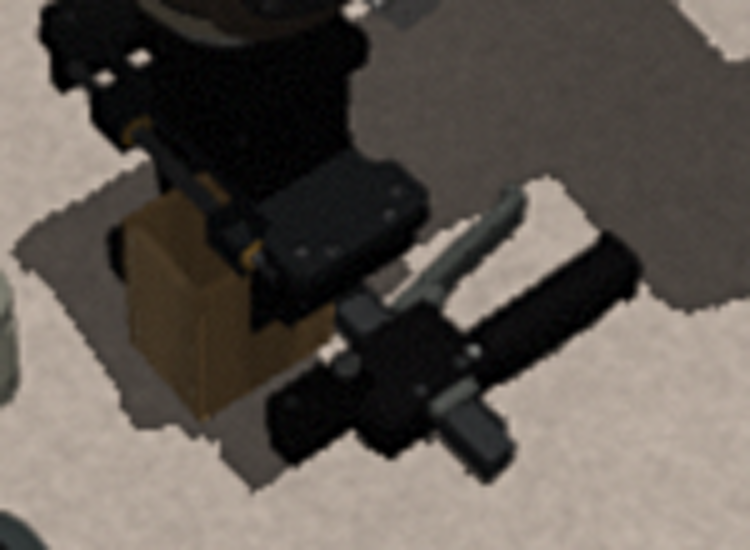

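The cup has gone down between the jaws with no contact force, and there's clear desk beside the near jaw around (240,450). I'll lower the last 18 mm, release and rise.

```bash
python3 -m crank '[[0,0,10,0,40],[0,0,17,0,40],[0,0,18,0,40],[0,0,18,0,40],[0,0,18,0,40]]'; python3 -m crank '[[0,0,0,0,85],[0,0,0,0,85],[0,0,0,0,85],[0,0,0,0,85],[0,0,-30,0,85],[0,0,-70,0,90],[0,0,-100,0,90],[0,0,-100,0,90],[0,0,-100,0,90]]'; python3 - <<'E'
from h import *
s=env.state();y=s['tcp_rot'][2]
O=np.array([584.6,9.9]);t=np.radians(-94);ex=np.array([np.cos(t),np.sin(t)]);ey=np.array([-ex[1],ex[0]])
g=O+7*ex-65*ey; d=g-s['eef_pos'][:2]
print(g,d@[np.cos(y),np.sin(y)],d@[np.sin(y),-np.cos(y)],s['eef_pos'],np.degrees(y))
E
```

```text
t: 4.72
eef_pos: [636.9, -56.1, 74.3]
tcp_rot: [3.141, -0.0, -0.076]
ft_force: [-0.0, -0.4, -0.2]
opening: 0.594
grip_force: 29.8
t: 5.47
eef_pos: [637.3, -56.2, 175.8]
tcp_rot: [3.141, -0.003, -0.076]
ft_force: [0.3, 0.0, -0.6]
opening: 0.947
grip_force: 0.0
[519.27004142   7.45122244] -122.53399599566164 -54.534763751961535 [637.33602609 -56.18087556 175.79049319] -4.3307623541426095
```

```bash
python3 -m crank '[[-40,-18,0,0,95],[-80,-36,0,0,95],[-122,-54,0,0,95],[-122,-54,60,0,95],[-122,-54,100,0,95],[-122,-54,100,0,95],[-122,-54,100,0,95]]'; python3 - <<'E'
from h import *
s=env.state();print(s['eef_pos'],s['t'])
c=env.read_camera('scene'); d=env.read_camera('top')
a=cv2.resize(c['img'][150:280,210:360],None,fx=4,fy=4,interpolation=2)[:520,:600]
b=cv2.resize(d['img'][195:295,215:335],None,fx=4,fy=4,interpolation=2)
b=cv2.copyMakeBorder(b,0,120,0,0,0)
cv2.imwrite('pics/c5.png',cv2.resize(np.hstack([a,b[:520]]),None,fx=.74,fy=.74))
E
```

```text
t: 6.05
eef_pos: [516.6, 7.4, 69.9]
tcp_rot: [-3.141, 0.008, -0.075]
ft_force: [-0.3, 0.5, -0.6]
opening: 1.0
grip_force: 0.0
[516.58604081   7.38954958  69.85152803] 6.05
```

View pics/c5.png

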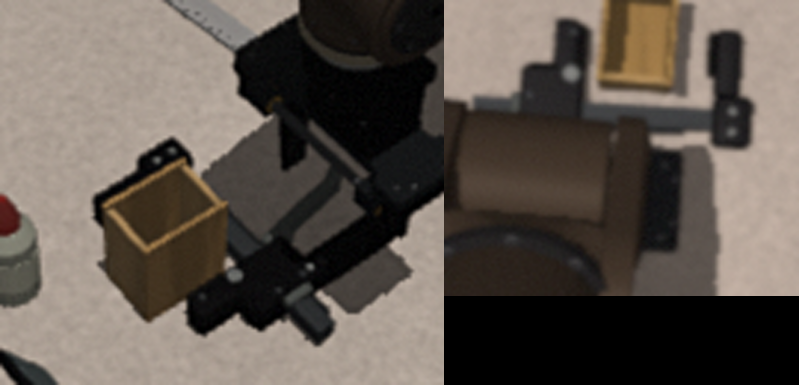

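The cup stands free between the jaws, clear of bar and pads, and the gripper is above the handle and trigger with a finger on each side. Now I'll lower it.

```bash
python3 -m crank '[[2,0,15,0,95],[2,0,30,0,95],[2,0,46,0,95],[2,0,46,0,95],[2,0,46,0,95]]' ; python3 -m crank '[[0,0,0,0,76],[0,0,0,0,68],[0,-2,0,0,62],[0,-5,0,0,56],[0,-8,0,0,50],[0,-11,0,0,44],[0,-14,0,0,38],[0,-15,0,0,35],[0,-15,0,0,35],[0,-15,0,0,35]]'
```

```text
t: 6.57
eef_pos: [521.6, 6.7, 28.7]
tcp_rot: [3.142, -0.0, -0.076]
ft_force: [0.0, 0.9, 0.4]
opening: 0.996
grip_force: 0.0
t: 7.4
eef_pos: [522.5, 22.5, 28.3]
tcp_rot: [-3.141, -0.0, -0.075]
ft_force: [-0.4, 3.8, 6.6]
opening: 0.39
grip_force: 12.4
```

```bash
python3 -m crank '[[0,3,0,0,44],[0,6,0,0,50],[0,9,0,0,56],[0,12,0,0,62],[0,15,0,0,70],[0,15,2,0,92],[0,15,4,0,92],[0,15,4,0,92]]'; python3 - <<'E'
from h import *
d=env.read_camera('top'); print(env.state()['t'])
cv2.imwrite('pics/c6.png',cv2.resize(d['img'][195:295,215:335],None,fx=5,fy=5,interpolation=2))
E
```

```text
t: 8.07
eef_pos: [520.9, 6.6, 23.4]
tcp_rot: [3.141, 0.001, -0.076]
ft_force: [-0.2, -0.4, 0.2]
opening: 0.877
grip_force: 0.0
8.1167
```

View pics/c6.png

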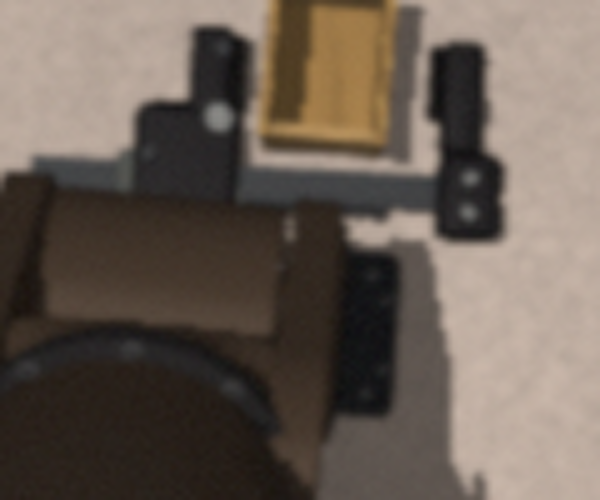

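The far jaw came in about 9 mm (pad edge now at crop (432,80)), the clamp body stayed put, and the cup is still free. I'll repeat the squeeze.

```bash
for i in 1 2; do python3 -m crank '[[0,0,0,0,92],[0,0,0,0,76],[0,0,0,0,68],[0,-3,0,0,62],[0,-6,0,0,56],[0,-9,0,0,50],[0,-12,0,0,44],[0,-15,0,0,38],[0,-15,0,0,35],[0,-15,0,0,35]]'; python3 -m crank '[[0,-0,0,0,35],[0,3,0,0,44],[0,6,0,0,50],[0,9,0,0,56],[0,12,0,0,62],[0,15,0,0,70],[0,15,0,0,92],[0,15,0,0,92],[0,15,0,0,92],[0,15,0,0,92]]'; done; python3 - <<'E'
from h import *
d=env.read_camera('top'); print(env.state()['t'])
cv2.imwrite('pics/c7.png',cv2.resize(d['img'][195:295,215:335],None,fx=5,fy=5,interpolation=2))
E
```

```text
t: 8.95
eef_pos: [522.4, 22.2, 24.0]
tcp_rot: [3.142, -0.0, -0.075]
ft_force: [-0.7, 1.3, 0.5]
opening: 0.404
grip_force: 7.5
t: 9.78
eef_pos: [521.2, 6.9, 24.0]
tcp_rot: [3.142, 0.0, -0.076]
ft_force: [-0.1, 0.3, 0.4]
opening: 0.934
grip_force: 0.0
t: 10.62
eef_pos: [522.3, 22.1, 24.0]
tcp_rot: [3.142, 0.0, -0.075]
ft_force: [-0.4, 0.6, -0.3]
opening: 0.402
grip_force: 7.2
t: 11.45
eef_pos: [521.2, 6.9, 24.0]
tcp_rot: [3.142, 0.0, -0.076]
ft_force: [0.1, 0.2, -0.3]
opening: 0.936
grip_force: 0.0
11.5
```

View pics/c7.png

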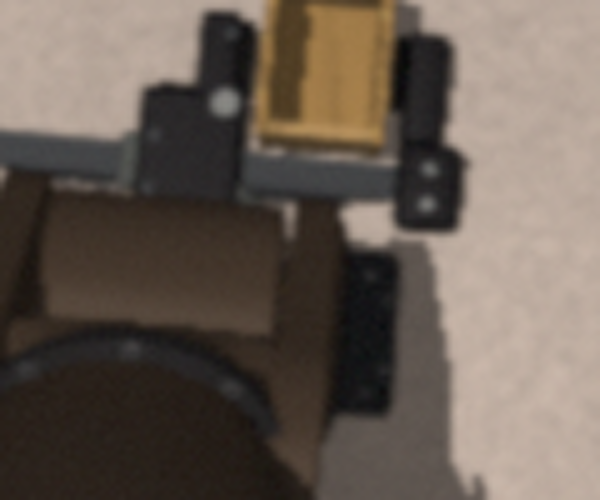

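The jaws have nearly closed on the cup, with the far pad at crop (398,75) and the cup edge at (393,75). The clamp has crept about 7 mm toward the cup, because the head's top edge moved from row 103 to row 87. I'll draw it back a little during the next squeeze.

```bash
python3 -m crank '[[0,0,0,0,92],[0,0,0,0,76],[0,0,0,0,68],[0,-3,0,0,62],[-3,-5,0,0,58],[-6,-6,0,0,57],[-8,-6,0,0,56],[-8,-6,0,0,56]]';  python3 - <<'E'
from h import *
d=env.read_camera('top'); print(env.state()['t'])
cv2.imwrite('pics/c8.png',cv2.resize(d['img'][195:295,215:335],None,fx=5,fy=5,interpolation=2))
E
```

```text
t: 12.17
eef_pos: [513.0, 13.7, 24.0]
tcp_rot: [-3.142, 0.001, -0.075]
ft_force: [-0.9, 2.4, 1.8]
opening: 0.603
grip_force: 5.3
12.2167
```

View pics/c8.png

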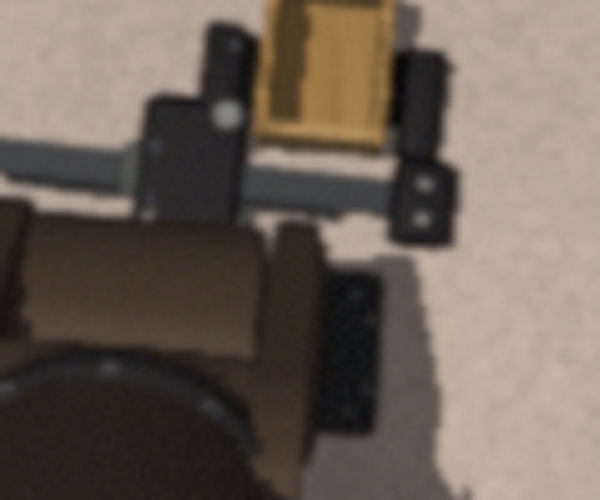

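The clamp slid back about 5 mm (head's top edge now at row 98), and both pads are almost on the cup. That was my tenth picture, so from here I'll go by force and opening. I'll close in small steps.

```bash
python3 -m crank '[[0,-1,0,0,54],[0,-2,0,0,52],[0,-3,0,0,50],[0,-3,0,0,50]]'; python3 -m crank '[[0,-1,0,0,48],[0,-2,0,0,46],[0,-2,0,0,46],[0,-2,0,0,46]]'
```

```text
t: 12.55
eef_pos: [513.8, 16.5, 24.0]
tcp_rot: [3.142, 0.0, -0.076]
ft_force: [-1.7, 0.7, 1.6]
opening: 0.531
grip_force: 6.0
t: 12.88
eef_pos: [514.2, 18.5, 24.0]
tcp_rot: [-3.142, -0.0, -0.076]
ft_force: [-1.6, 0.2, 1.9]
opening: 0.488
grip_force: 6.4
```

```bash
python3 -m crank '[[0,-1,0,0,44],[0,-1,0,0,44],[0,-1,0,0,44]]'; python3 -m crank '[[0,-1,0,0,42],[0,-1,0,0,42],[0,-1,0,0,42]]';python3 -m crank '[[0,-1,0,0,40],[0,-1,0,0,40],[0,-1,0,0,40]]'
```

```text
t: 13.13
eef_pos: [514.3, 19.5, 24.0]
tcp_rot: [3.142, -0.0, -0.076]
ft_force: [-0.5, -0.2, 1.7]
opening: 0.464
grip_force: 10.8
t: 13.38
eef_pos: [514.4, 20.5, 24.0]
tcp_rot: [3.142, -0.0, -0.076]
ft_force: [-0.6, 1.3, 1.1]
opening: 0.446
grip_force: 20.4
t: 13.63
eef_pos: [514.4, 21.4, 24.0]
tcp_rot: [3.142, -0.0, -0.076]
ft_force: [0.2, 0.2, 0.7]
opening: 0.432
grip_force: 29.2
```

Both pads bear on the cup: the trigger stalls at about 42 mm opening while the grip force rises. I'll ease to roughly 20 N and check that it holds.

```bash
python3 -m crank '[[0,0,0,0,41.6],[0,0,0,0,41.6],[0,0,0,0,41.6],[0,0,0,0,41.6],[0,0,0,0,41.6],[0,0,0,0,41.6]]'; python3 -m crank '[[0,0,0,0,41.6],[0,0,0,0,41.6],[0,0,0,0,41.6],[0,0,0,0,41.6],[0,0,0,0,41.6],[0,0,0,0,41.6]]'
python3 - <<'E'
from h import *
c=env.read_camera('top')
hsv=cv2.cvtColor(c['img'],cv2.COLOR_BGR2HSV)
m=cv2.inRange(hsv,(8,90,40),(30,255,255)); m[:,:255]=0;m[:,:][:,310:]=0;m[:175]=0;m[232:]=0
cs,_=cv2.findContours(m,0,2); k=max(cs,key=cv2.contourArea); print(cv2.contourArea(k),cv2.boundingRect(k),cv2.minAreaRect(k))
g=c['img'][208].max(1); print([(i,int(g[i])) for i in range(248,308)])
E
```

```text
t: 14.13
eef_pos: [514.4, 21.3, 24.0]
tcp_rot: [3.141, -0.0, -0.076]
ft_force: [1.0, -3.1, 0.3]
opening: 0.441
grip_force: 21.1
t: 14.63
eef_pos: [514.4, 21.4, 24.0]
tcp_rot: [3.142, -0.0, -0.076]
ft_force: [1.7, -2.5, 0.6]
opening: 0.442
grip_force: 21.4
902.0 (262, 187, 30, 37) ((276.6167297363281, 205.13229370117188), (28.569255828857422, 35.867515563964844), 3.5763344764709473)
[(248, 181), (249, 180), (250, 180), (251, 179), (252, 171), (253, 131), (254, 75), (255, 42), (256, 39), (257, 41), (258, 39), (259, 37), (260, 31), (261, 25), (262, 32), (263, 69), (264, 113), (265, 125), (266, 105), (267, 81), (268, 78), (269, 79), (270, 80), (271, 83), (272, 105), (273, 137), (274, 158), (275, 159), (276, 158), (277, 156), (278, 154), (279, 153), (280, 158), (281, 159), (282, 161), (283, 162), (284, 162), (285, 157), (286, 150), (287, 144), (288, 137), (289, 110), (290, 59), (291, 20), (292, 16), (293, 30), (294, 39), (295, 41), (296, 37), (297, 36), (298, 35), (299, 33), (300, 74), (301, 131), (302, 167), (303, 179), (304, 182), (305, 184), (306, 186), (307, 187)]
```

```bash
python3 -c "
from cell import env
print(env.job_done())"
```

```text
the job is handed in; nothing more can be done
None
```

The glued cup stands between the clamp's jaws, and I handed the job in at about 15 s with both pads pressing it and the trigger held at about 21 N, which is roughly 35 N on the cup.

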